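# Take the bore depth off a sample and line up the rounds for boring

### The job

Push the bored sample fully home into the V stop, stand the depth gauge on it with the rod down the bore, press the rod gently until it touches the bottom while the crossbar sits flat on the rim, hold it there for a moment, and hang the gauge back across its rack with that setting kept. Line up all the rosewood rounds against the batten, one centred on each pencil line, starting at the line next to the brass-capped left end and skipping none, and clear the V stop once the gauge is set by standing the sample upright on the low plate the rounds came from. Leave the sanding block, the pencil and the little cup where they are.

Things in the scene. Friction and masses are not known exactly. Their poses are not given: they have to be found in the camera images.
- sample: bored sample, pale turned round, 68 mm across, 30 mm high, 0.25 kg, loose; a blind bore 24 mm wide and 22 mm deep in the middle of its top (floor of the bore 8 mm above the underside). Origin at the centre of its underside, z up along the bore
- bore_floor (a point): centre of the floor of the sample's bore
- v_stop: V stop fixed to the bench: two dark wooden cleats 22 mm high and 48 mm long at a right angle, brass screws. Origin on the bench where the centre of the sample comes when it touches both cleats; the mouth of the V opens along -x of its frame and the sample is pushed in along +x
- depth_gauge: depth gauge: pale crossbar (the stop) 24 x 100 x 16 mm with brass ends, long side along y; origin at the centre of its flat underside, z up. A steel rod 10 mm thick runs down through its middle with a dark T grip on top; 0.22 kg in all
- gauge_rod (a joint): how far the rod's tip stands out below the crossbar's underside, m: 0 = flush, at most 0.045; it starts at up to 0.008. Stiff friction of about 5 N holds the rod where it is put; it is pushed down through the crossbar by the T grip
- gauge_grip (a point): middle of the T grip on top of the rod: a bar 18 mm thick (x), 46 mm long (y, parallel to the crossbar) and 26 mm high, to be gripped from above across its 18 mm. It is 85 mm above the rod's tip
- gauge_tip (a point): flat lower tip of the rod
- gauge_rack: rack for the gauge, fixed: foot 60 x 124 x 10 mm with two cheeks, tops 60 mm above the bench, each 48 mm (x) by 36 mm (y), with a 30 mm gap between them along y = 0, from the foot (10 mm) up. The crossbar lies across both cheeks along y and the rod hangs in the gap. Origin at the centre of its underside
- plate_low: low wooden plate, fixed, twelve-sided, 252 mm across; flat round floor 196 mm across, 4 mm above the bench, rim 16 mm high. Origin at the centre of its underside
- batten: straight wooden batten fixed to the bench, 18 mm (x) by 220 mm (y) by 12 mm high, its flat front face towards the robot (-x), three black pencil lines across its top and down its front face, 82 mm apart; brass cap on its left (+y) end. Origin at the centre of its underside
- line_1 (a point): point on the bench where the centre of a round stands when it touches the batten's front face centred on line 1 (line 1 is the one next to the brass cap, 3 the last; 34 mm in front of the face)
- line_2 (a point): point on the bench where the centre of a round stands when it touches the batten's front face centred on line 2 (line 1 is the one next to the brass cap, 3 the last; 34 mm in front of the face)
- line_3 (a point): point on the bench where the centre of a round stands when it touches the batten's front face centred on line 3 (line 1 is the one next to the brass cap, 3 the last; 34 mm in front of the face)
- round_1: rosewood round, solid turned disc, dark red-brown, 68 mm across, 30 mm high, 0.11 kg; origin at the centre of its underside. They start on the low plate (floor 4 mm above the bench, rim 16 mm); one of the three may be absent
- round_2: rosewood round, solid turned disc, dark red-brown, 68 mm across, 30 mm high, 0.11 kg; origin at the centre of its underside. They start on the low plate (floor 4 mm above the bench, rim 16 mm); one of the three may be absent
- round_3: rosewood round, solid turned disc, dark red-brown, 68 mm across, 30 mm high, 0.11 kg; origin at the centre of its underside. They start on the low plate (floor 4 mm above the bench, rim 16 mm); one of the three may be absent
- sanding_block: loose sanding block 63 x 112 x 33 mm behind the plate, to be left alone; origin at the centre of its underside
- pencil: loose green carpenter pencil, 150 mm long, 8 mm thick, lying along its y, to be left alone
- cup: little turned wooden cup, 48 mm across, 26 mm high, to be left alone; origin at the centre of its underside

How it is judged:
On the way, in this order (a step that is already met when the one before it is completed fails the run):
1. the sample is pushed home in the V stop (horizontal distance between sample and v_stop below 0.005 m and angle between sample's own z axis and vertical below 0.06 rad and height (world z) of sample below 0.004 m), for 0.2 s.
2. with the sample home, the rod stands on the floor of the bore and the crossbar flat on the rim, held for half a second (all of step 1 and z of gauge_tip in the frame of sample below 0.01 m and horizontal distance between gauge_tip and bore_floor below 0.01 m and z of depth_gauge in the frame of sample below 0.0325 m and angle between depth_gauge's own z axis and vertical below 0.06 rad), for 0.5 s.
At the end, for the whole second after the job is handed in: Sample flat and upright on the plate, centre within 62 mm of its middle; gauge at rest, level across both rack cheeks within 25 mm of the middle, rod out 22 mm +/- 2; every round present flat within 7 mm of a line's point, one to a line, from line 1 on without a gap (value of joint gauge_rod between 0.02 and 0.024 m and horizontal distance between sample and plate_low below 0.062 m and height (world z) of sample below 0.01 m and angle between each of sample, depth_gauge's own z axis and vertical below 0.06 rad and z of depth_gauge in the frame of gauge_rack between 0.057 and 0.063 m and horizontal distance between depth_gauge and gauge_rack below 0.025 m and linear speed of each of depth_gauge, round_1, round_2, round_3 below 0.02 m/s and (horizontal distance between round_1 and line_1 below 0.007 m or (horizontal distance between round_1 and line_2 below 0.007 m and horizontal distance between any of round_2, round_3 and line_1 below 0.007 m) or (horizontal distance between round_1 and line_3 below 0.007 m and horizontal distance between any of round_2, round_3 and line_2 below 0.007 m)) and height (world z) of each of round_1, round_2, round_3 below 0.004 m and angle between each of round_1, round_2, round_3's own z axis and vertical below 0.1 rad and (horizontal distance between round_2 and line_1 below 0.007 m or (horizontal distance between round_2 and line_2 below 0.007 m and horizontal distance between any of round_1, round_3 and line_1 below 0.007 m) or (horizontal distance between round_2 and line_3 below 0.007 m and horizontal distance between any of round_1, round_3 and line_2 below 0.007 m)) and (horizontal distance between round_3 and line_1 below 0.007 m or (horizontal distance between round_3 and line_2 below 0.007 m and horizontal distance between any of round_1, round_2 and line_1 below 0.007 m) or (horizontal distance between round_3 and line_3 below 0.007 m and horizontal distance between any of round_1, round_2 and line_2 below 0.007 m))); the robot touches nothing.
It fails at once if the gauge is rammed against the sample with more than 40 N (contact force between depth_gauge and sample above 40 N).
It fails at once if the sanding block, the pencil or the cup is moved more than 25 mm (distance of any of sanding_block, pencil, cup from where it was at the start of the episode above 0.025 m).
Of round_1, round_2, round_3 only 2 to 3 are there at a start; the rules pass over those that are not, and their reading is None.
At some moment in a run one of round_1, round_2, round_3 may be knocked a few centimetres aside while the robot is not near it.
It also fails if it takes over 210 s, if anything falls off the work surface, if the arm or the gripper's body presses on something with over 40 N, if the wrist force passes 120 N, or if a joint passes its speed limit or range.

### The arm

A 6-joint arm with a two-finger parallel gripper is mounted at the origin on a cart in front of the work surface, level with it; the furniture and walls round the work are solid. World frame = base frame: x ahead of the robot, y to its left, z up, the work surface at z = 0. Lengths are in m, angles in rad, forces in N, time in s.
With the tool pointing down it reaches from about 0.375 to 0.75 m from the base axis. Payload 9 kg.
Tool frame: the origin (TCP) lies at the very end of the fingers, on their centre line; the grasp point (between the pads) lies 19 mm behind it (grip_depth is the distance from the TCP to the grasp point, in m); z points along the fingers, y is the line along which they close (so a half turn about z gives the same grasp; the last joint's range is limited). The gripper opens to 85 mm and grips with 20 to 120 N. Pads are 22 mm wide; open, the fingers measure 114 mm over their backs; the gripper's body (76 mm by 85 mm) begins 54 mm behind the grasp point. The pads swing forward as they close: fully open they stand 13 mm farther back than shut.
Start: joints at [-1.467, 0.104, 0.097, 1.564, 0, 1.353], TCP at [0.19, -0.569, 0.231] pointing down, gripper open.
Joint ranges: [-2.99, 2.99], [-0.84, 1.86], [-1.1, 1.16], [-1.84, 2.11], [-1.51, 1.56], [-3.14, 3.14]. Speed limits (rad/s): [2.22, 2.22, 2.57, 3.14, 3.14, 3.14].

### API

Orientations are given as a unit quaternion [w, x, y, z].
In Python, from station import * gives the robot as it stands. The module is installed in compiled form; this text tells all that it offers.
- The arm moves only by the tool drive_tool, never from a script. Its argument "plan" is a list that holds one entry, the list of rows, each a list of 5 numbers: the opening, from -1 (shut) to 1 (fully open), then the shift along the tool's x, y, z in m, then the turn about the tool's z in rad. In form: [[[hand, x, y, z, twist], ...]]. A call has 1 to 20 rows; each row shifts and turns the commanded pose from where the row before left it, along the tool's axes as they then stand; what a row does not reach is not made up. A row lasts 1/12 s, in which the tool goes at most 41.7 mm and 7.16 degrees, less where a joint would pass 70% of its speed; a pose out of reach is approached as far as the arm can. A call is refused whole if a number of a shift passes 0.0417 or a number of a turn 0.125, either way. A call with a gripper value outside its range is refused whole. The fingers move at their own pace and stop on an object; "squeeze" is the grip in N (left out, the last holds). Time passes only in rows, so rows that do not move let the fingers close. It gives the time, the measured TCP pose, the force, the opening and the grip force at its end, in the units of the state.
- state(): the state, without advancing time (a new reading comes with each control period).
- camera(name): name is "scene" or "top"; returns a dict with "image" (420x560x3 uint8, red, green, blue), "K" (3x3 intrinsics, pixels), "R" (3x3) and "t" (3): a world point X has camera coordinates R X + t. Camera axes: x right, y down, z forward; pixel columns grow to the right and rows downward; lengths in m; the calibration is good to about 2 mm. A picture is of the moment at which its call begins. There is no depth.
- close_job(): hands the job in; it is judged then, once.
Trained networks look in a picture, given as the dict that the camera call returned (one of the last four; its "shot" number tells which), for a name from the list of things; names that differ only in an ending like _2 or _b are one class to them, and where a whole thing is asked for, a point or a joint stands for the part that bears it (a point fixed in the world has none). Each returns a list of dicts, best first, with "score" (0 to 1); they miss things now and then, are a little off and sometimes report something else, mostly with a low value. They report only what shows in the picture. A call takes as long as a camera call.
- spot_in(picture, label): "extent" ([left, top, right, bottom] in pixels, round what is visible of it).
The state is a dict: "clock": time; "q": joint angles; "joint_vel": joint speeds; "joint_efforts": joint torques, N m; "ee_pos": TCP position; "tool_rot": TCP orientation; "force": force on the tool from outside, world axes, zero at the start; "wrist_torque": the same for the moment, N m; "gripper_width": opening from 0.0 (shut) to 1.0 (fully open); "gripper_force": force on a finger pad.
Only numpy, scipy, OpenCV 4.12 (cv2) and the standard library are available. Lean on these libraries where they do the work, as an engineer would, in place of code of your own. Each camera call takes 0.05 s, during which the arm holds its last target. There are 200 camera calls.

## Working session

There is one attempt and no reset: what is moved stays moved. The work goes in short steps, Python scripts to look and compute and a tool call to move; the robot and the scene stay as the last step left them, time stands still between calls to the robot, and variables do not carry over. Pictures are saved under pics/ and viewed, at most 14 in all, crops included, and the job is handed in when it is done.

Besides the shell and the picture viewer there is one more tool, called after ">>>" as name([rows], argument=value, ...), one row to a line, values as JSON. drive_tool: Moves the arm, as the interface text tells. Its arguments: {"type":"object","properties":{"plan":{"type":"array"},"squeeze":{"type":"number"}},"required":["plan"]}

```bash
mkdir -p pics
cat > h.py <<'E'
from station import *
import numpy as np, cv2
def ray(c,u,v):
    d=np.linalg.inv(c["K"])@np.array([u,v,1.]); R=np.array(c["R"]); return -R.T@np.array(c["t"]), R.T@d
def at(c,u,v,z):
    o,d=ray(c,u,v); return o+d*(z-o[2])/d[2]
def proj(c,X):
    p=np.array(c["K"])@(np.array(c["R"])@np.array(X,float)+np.array(c["t"])); return p[:2]/p[2]
def tri(c1,p1,c2,p2):
    o1,d1=ray(c1,*p1);o2,d2=ray(c2,*p2)
    A=np.stack([d1,-d2],1); s=np.linalg.lstsq(A,o2-o1,rcond=None)[0]
    a=o1+d1*s[0];b=o2+d2*s[1]; return (a+b)/2,np.linalg.norm(a-b)
def save(c,n,crop=None,k=1):
    im=c["image"][:,:,::-1]
    if crop: l,t,r,b=crop; im=im[t:b,l:r]
    cv2.imwrite(f"pics/{n}.png",cv2.resize(im,None,fx=k,fy=k,interpolation=cv2.INTER_CUBIC))
E
python3 - <<'E'
from h import *
s=state();print(s)
for n in ("top","scene"):
    c=camera(n);save(c,n+"0");print(n,np.round(c["K"],1).tolist(),np.round(c["R"],3).tolist(),np.round(c["t"],3))
    for l in ["sample","v_stop","depth_gauge","gauge_grip","gauge_rack","plate_low","batten","round_1","sanding_block","pencil","cup"]:
        print(l,[(np.round(d["extent"],1).tolist(),round(d["score"],2)) for d in spot_in(c,l)[:4]])
E
```

```text
{'clock': 0.0, 'q': array([-1.46670833e+00,  1.04721873e-01,  9.64773331e-02,  1.56389782e+00,
       -1.94615046e-05,  1.35310350e+00]), 'joint_vel': array([-4.18617574e-04, -1.86364593e-06,  1.35472742e-03, -4.58883263e-04,
        1.69849850e-03,  2.54061868e-04]), 'joint_efforts': array([ 4.80476010e-03, -5.56925011e+01,  5.03653908e+01,  1.68659887e-02,
        1.58811179e-05, -2.76845128e-06]), 'ee_pos': array([ 0.18972603, -0.56886431,  0.23051355]), 'tool_rot': array([-6.72484439e-04,  9.87084808e-01,  1.60197155e-01,  2.84934059e-05]), 'force': array([-0.64288653,  0.85091757,  0.25042971]), 'wrist_torque': array([-0.00141689, -0.00984485, -0.00361554]), 'gripper_force': 0.0, 'gripper_width': 0.9963854112580914}
top [[508.3, 0.0, 288.8], [0.0, 508.3, 211.2], [0.0, 0.0, 1.0]] [[0.026, -1.0, 0.009], [-0.992, -0.027, -0.122], [0.123, -0.006, -0.992]] [-0.055  0.579  1.52 ]
sample []
v_stop [([368.7, 266.6, 410.0, 285.5], 0.66), ([310.1, 202.1, 339.0, 219.7], 0.57)]
depth_gauge [([380.8, 269.5, 416.2, 282.8], 0.65)]
gauge_grip []
gauge_rack [([237.7, 273.3, 284.0, 278.4], 0.19)]
plate_low []
batten [([144.8, 245.8, 215.0, 253.8], 0.59)]
round_1 [([230.3, 220.2, 250.4, 243.3], 0.59)]
sanding_block [([223.7, 150.1, 260.1, 175.2], 0.97)]
pencil [([241.5, 271.9, 282.7, 279.4], 0.63), ([145.3, 245.4, 218.3, 253.2], 0.4)]
cup [([427.3, 254.5, 445.8, 271.2], 0.7), ([257.9, 214.6, 281.4, 238.5], 0.31)]
scene [[471.6, 0.0, 282.8], [0.0, 471.6, 208.2], [0.0, 0.0, 1.0]] [[0.753, -0.658, -0.017], [-0.502, -0.558, -0.661], [0.425, 0.506, -0.75]] [-0.454  0.342  1.459]
sample []
v_stop []
depth_gauge []
gauge_grip []
gauge_rack []
plate_low []
batten []
round_1 []
sanding_block [([276.5, 172.2, 304.8, 201.3], 0.69)]
pencil []
cup [([346.2, 330.3, 356.7, 349.6], 0.58)]
```

Run:
```python
from h import *
c=camera("top");save(c,"t1",(120,100,470,320),2.2)
c=camera("scene");save(c,"s1",(130,100,530,400),2)
```

```text
(no output)
```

View pics/t1.png

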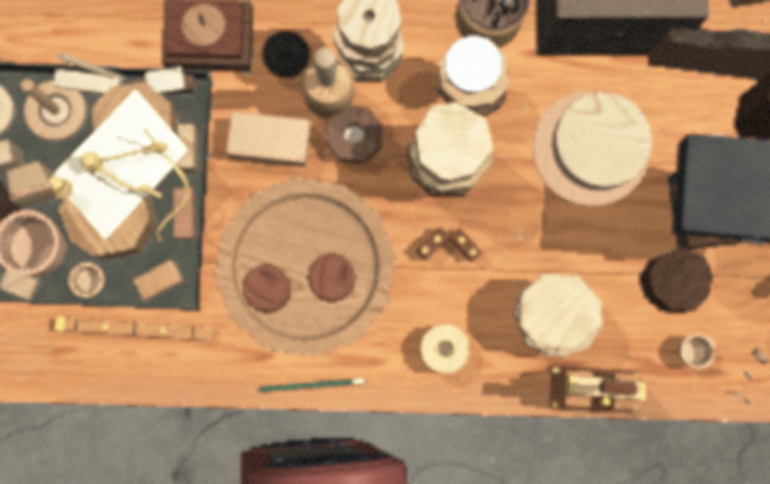

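View pics/s1.png

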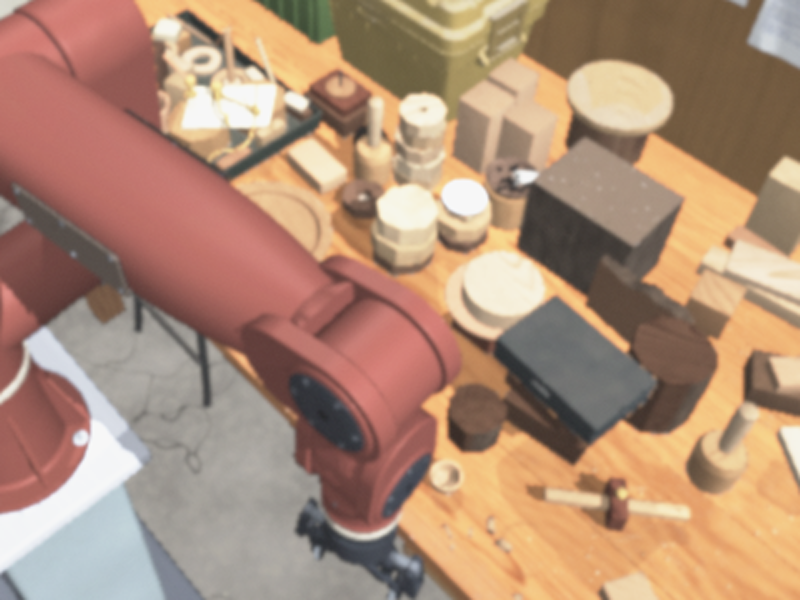

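Run:
```python
from h import *
c=camera("top");P=lambda x,y,z:print((x,y),np.round(at(c,120+x/2.2,100+y/2.2,z),3))
for n in ("top","scene"):
    k=camera(n);print(n,np.round(-np.array(k["R"]).T@np.array(k["t"]),3))
print("plate");P(305,265,.014)
print("rounds");P(268,285,.03);P(332,275,.03)
print("sample");P(445,347,.03)
print("vstop");P(430,243,.022);P(463,243,.022);P(447,230,.022)
print("batten");P(50,325,.012);P(212,333,.012);P(105,327,.012);P(165,330,.012)
print("rack/gauge");P(552,388,.06);P(645,388,.06);P(600,388,.076)
print("pencil");P(260,388,.004);P(365,380,.004)
print("cup");P(697,350,.026);print("sand");P(268,138,.033);print('big cyl');P(560,313,.05);P(680,280,.05)
for cr,n in (((200,180,440,300),"t2"),):save(c,n,cr,3.3)
```

```text
top [ 0.389 -0.031  1.58 ]
scene [-0.107 -0.846  1.313]
plate
(305, 265) [0.551 0.053 0.014]
rounds
(268, 285) [0.521 0.102 0.03 ]
(332, 275) [0.537 0.014 0.03 ]
sample
(445, 347) [ 0.441 -0.145  0.03 ]
vstop
(430, 243) [ 0.586 -0.122  0.022]
(463, 243) [ 0.588 -0.168  0.022]
(447, 230) [ 0.605 -0.146  0.022]
batten
(50, 325) [0.458 0.406 0.012]
(212, 333) [0.453 0.18  0.012]
(105, 327) [0.457 0.329 0.012]
(165, 330) [0.455 0.245 0.012]
rack/gauge
(552, 388) [ 0.389 -0.288  0.06 ]
(645, 388) [ 0.392 -0.414  0.06 ]
(600, 388) [ 0.39  -0.35   0.076]
pencil
(260, 388) [0.378 0.11  0.004]
(365, 380) [ 0.393 -0.036  0.004]
cup
(697, 350) [ 0.446 -0.495  0.026]
sand
(268, 138) [0.728 0.11  0.033]
big cyl
(560, 313) [ 0.491 -0.3    0.05 ]
(680, 280) [ 0.541 -0.466  0.05 ]
```

View pics/t2.png

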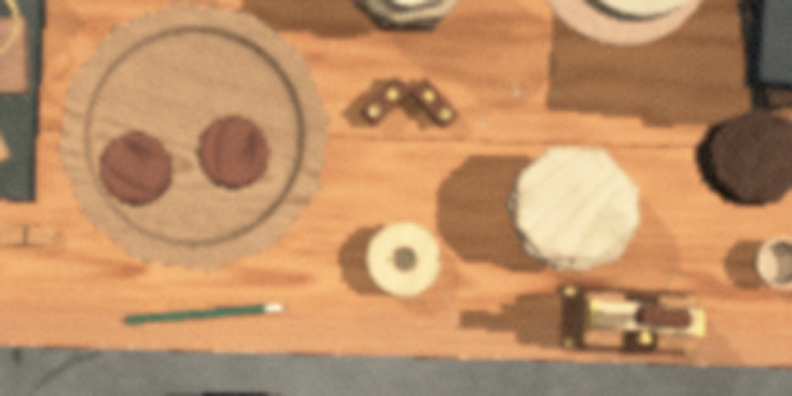

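>>> drive_tool([
  [[1,0,0,-0.007,-0.125],[1,0,0,-0.007,-0.125],[1,0,0,-0.007,-0.125],[1,0,0,-0.007,-0.125],[1,0,0,-0.007,-0.125],[1,0,0,-0.007,-0.125],[1,0,0,-0.007,-0.125],[1,0,0,-0.007,-0.125],[1,0,0,-0.007,-0.125],[1,0,0,-0.007,-0.125],[1,0.01,0.037,0,0],[1,0.02,0.037,0,0],[1,0.04,0.037,0,0],[1,0.04,0.037,0,0],[1,0.04,0.037,0,0],[1,0.04,0.037,0,0],[1,0.04,0.02,0,0]],
], squeeze=40)

```text
clock: 2.87
ee_pos: [0.3967, -0.3783, 0.3009]
tool_rot: [0.0, 0.707, 0.707, 0.0]
force: [0.5, -0.3, -0.2]
gripper_width: 1.001
gripper_force: 0.0
```

>>> drive_tool([
  [[1,0.04,0,0,0],[1,0.04,0,0,0],[1,0.04,0,0,0],[1,0.04,0,0,0],[1,0.04,0,0,0],[1,0.04,0,0,0],[1,0.04,0,0,0],[1,0.04,0,0,0],[1,0.04,0,0,0],[1,0.04,0,0,0],[1,0.04,0,0,0],[1,0.04,0,0,0],[1,0.04,0,0,0],[1,0.03,0,0,0],[1,0,0,0,0]],
])

```text
clock: 4.12
ee_pos: [0.3937, 0.1748, 0.3013]
tool_rot: [-0.0, 0.705, 0.709, 0.001]
force: [0.2, -1.2, 0.5]
gripper_width: 0.999
gripper_force: 0.0
```

Run:
```python
from h import *
s=state();print(s["clock"],s["ee_pos"],s["tool_rot"],s["q"])
c=camera("scene");save(c,"s2",(100,120,500,400),2)
```

```text
4.1167 [0.39365243 0.17483313 0.30133641] [-3.84954949e-04  7.04888117e-01  7.09318180e-01  5.59610743e-04] [ 1.11381711e-01 -3.81123752e-01 -2.18327018e-01  1.73320319e+00
  1.30131342e-03  1.67591323e+00]
```

View pics/s2.png

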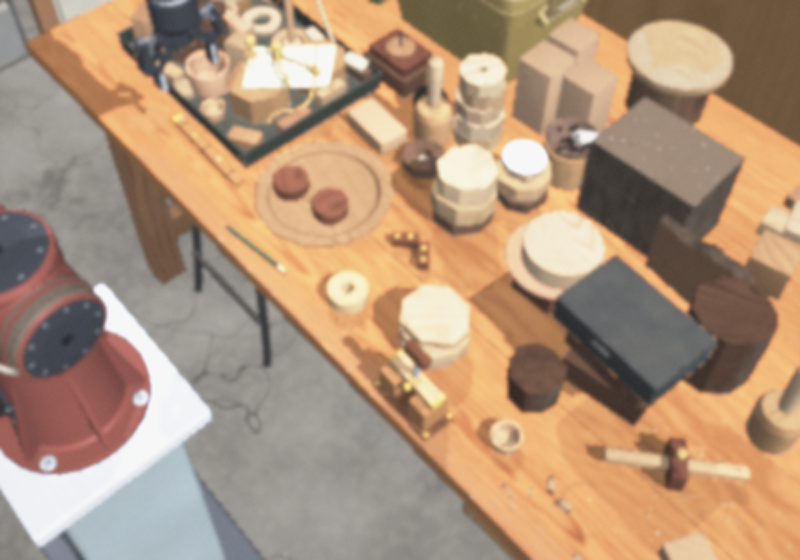

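Run:
```python
from h import *
s=camera("scene");t=camera("top")
for n,c in (("scene",s),("top",t)):
  for l in ["sample","v_stop","depth_gauge","gauge_grip","gauge_rack","plate_low","batten","round_1"]:
    print(n,l,[(np.round(d["extent"],1).tolist(),round(d["score"],2)) for d in spot_in(c,l)[:3]])
S=lambda x,y:(100+x/2,120+y/2)
T=lambda x,y:(200+x/3.3,180+y/3.3)
for n,a,b in (("grip",S(413,346),T(664,317)),("sample bore/top",S(346,291),T(404,259)),("rA",S(290,179),T(137,165)),("rB",S(331,203),T(234,149)),("plate",S(325,188),T(194,135)),("rack end L(+y)",S(400,355),T(588,312)),("bar R end",S(443,395),T(702,318)),
  ("screw vL",S(397,238),T(375,112)),("screwvL2",S(410,238),T(392,93)),("vR1",S(424,248),T(429,95)),("vR2",S(422,262),T(446,114))):
    X,e=tri(s,a,t,b);print(n,np.round(X,3),round(e,4))
save(s,"s3",(170,160,340,345),3.2); save(t,"t3",(130,190,290,300),4.8)
```

```text
scene sample [([261.5, 256.2, 285.3, 278.0], 0.74)]
scene v_stop []
scene depth_gauge [([294.7, 291.5, 319.3, 325.5], 0.64)]
scene gauge_grip [([301.6, 289.6, 314.2, 308.4], 0.46)]
scene gauge_rack [([285.6, 302.3, 329.6, 338.1], 0.93)]
scene plate_low []
scene batten [([187.5, 176.7, 222.4, 211.4], 0.56)]
scene round_1 [([258.5, 213.4, 275.3, 232.2], 0.81), ([239.8, 203.7, 255.5, 221.5], 0.69)]
top sample [([312.0, 249.2, 332.8, 267.5], 0.83)]
top v_stop [([309.0, 203.7, 336.8, 218.1], 0.45), ([224.8, 152.9, 262.8, 175.9], 0.41)]
top depth_gauge [([378.0, 270.6, 416.9, 281.8], 0.52)]
top gauge_grip [([390.3, 273.7, 409.6, 281.3], 0.44)]
top gauge_rack [([369.0, 267.7, 410.1, 284.5], 0.93)]
top plate_low []
top batten [([209.5, 252.5, 218.5, 255.4], 0.57)]
top round_1 [([230.5, 221.5, 250.6, 241.0], 0.76), ([258.1, 215.8, 279.3, 237.9], 0.66)]
grip [ 0.389 -0.354  0.161] 0.0056
sample bore/top [ 0.437 -0.145  0.023] 0.0047
rA [0.517 0.105 0.03 ] 0.0053
rB [0.536 0.015 0.027] 0.0017
plate [0.55  0.051 0.025] 0.0021
rack end L(+y) [ 0.398 -0.31   0.07 ] 0.0071
bar R end [ 0.394 -0.407  0.087] 0.0044
screw vL [ 0.575 -0.116  0.018] 0.0018
screwvL2 [ 0.593 -0.131  0.018] 0.0035
vR1 [ 0.592 -0.166  0.024] 0.0018
vR2 [ 0.574 -0.182  0.017] 0.0046
```

View pics/s3.png

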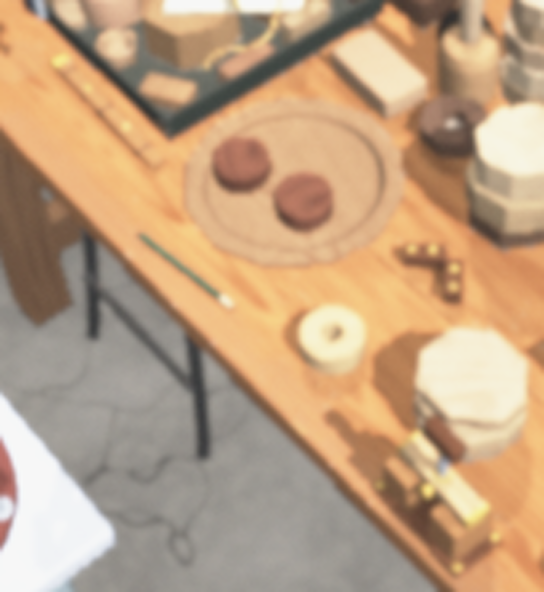

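View pics/t3.png

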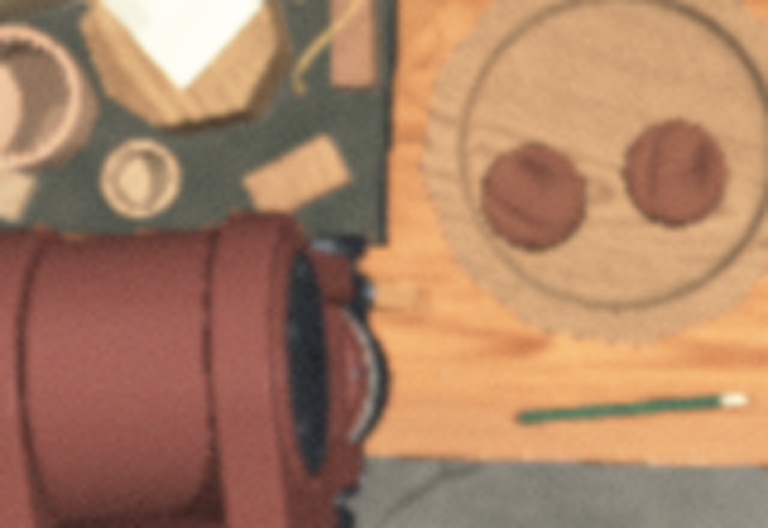

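>>> drive_tool([
  [[1,-0.04,0.006,0,0],[1,-0.041,0.007,0,0],[1,-0.041,0.007,0,0],[1,-0.041,0.007,0,0],[1,-0.041,0.007,0,0],[1,-0.041,0.007,0,0],[1,-0.041,0.006,0,0],[1,0,0,0.005,0.12],[1,0,0,0.01,0.12],[1,0,0,0.01,0.12],[1,0,0,0.01,0.12],[1,0,0,0.01,0.12],[1,0,0,0.01,0.12],[1,0,0,0.01,0.12],[1,0,0,0.01,0.12],[1,0,0,0.01,0.12],[1,0,0,0.01,0.12],[1,0,0,0.01,0.12],[1,0,0,0.01,0.12],[1,0,0,0.01,0.124]],
])

```text
clock: 6.73
ee_pos: [0.4418, -0.1155, 0.1758]
tool_rot: [0.0, 1.0, 0.001, -0.0]
force: [0.2, -0.7, 0.8]
gripper_width: 1.0
gripper_force: 0.0
```

```bash
cat >> h.py <<'E'
def go(x=None,y=None,z=None,yaw=None):
    s=state();w,a,b,c=s["tool_rot"];q=np.array([w,a,b,c])
    from scipy.spatial.transform import Rotation as Ro
    M=Ro.from_quat([a,b,c,w]).as_matrix();p=s["ee_pos"]
    Y=np.arctan2(M[1,0],M[0,0]); print("t",round(s["clock"],2),"p",np.round(p,4),"yaw",round(Y,4),"w",round(s["gripper_width"],3),"F",np.round(s["force"],1),"q6",round(s["q"][5],2))
    d=np.array([p[0] if x is None else x,p[1] if y is None else y,p[2] if z is None else z])-p
    print("shift tool",np.round(M.T@d,4),"twist",None if yaw is None else round((Y-yaw+np.pi/2)%np.pi-np.pi/2,4))
E
python3 -c "
from h import *
go(.44,-.145,.006,0)"
```

```text
t 6.73 p [ 0.4418 -0.1155  0.1758] yaw 0.0021 w 1.0 F [ 0.2 -0.7  0.8] q6 2.6
shift tool [-0.0018  0.0295  0.1698] twist 0.0021
```

>>> drive_tool([
  [[1,-0.001,0.015,0.02,0.002],[1,0,0.0145,0.03,0],[1,0,0,0.03,0],[1,0,0,0.03,0],[1,0,0,0.03,0],[1,0,0,0.02,0],[1,0,0,0.01,0],[1,0,0,0,0],[0.3,0,0,0,0],[0.3,0,0,0,0],[0.3,0,0,0,0],[0.3,0,0,0,0],[0.3,0,0,0,0]],
])

```text
clock: 7.82
ee_pos: [0.4421, -0.1456, 0.0084]
tool_rot: [0.001, 1.0, 0.003, 0.001]
force: [-2.4, 2.2, 6.8]
gripper_width: 0.775
gripper_force: 45.1
```

```bash
python3 -c "
from h import *
go(.53,-.148,.008)
c=camera('top');save(c,'t4',(280,180,370,280),6)"
```

```text
t 7.82 p [ 0.4421 -0.1456  0.0084] yaw 0.0061 w 0.775 F [-2.4  2.2  6.8] q6 2.54
shift tool [0.0879 0.0029 0.0006] twist None
```

View pics/t4.png

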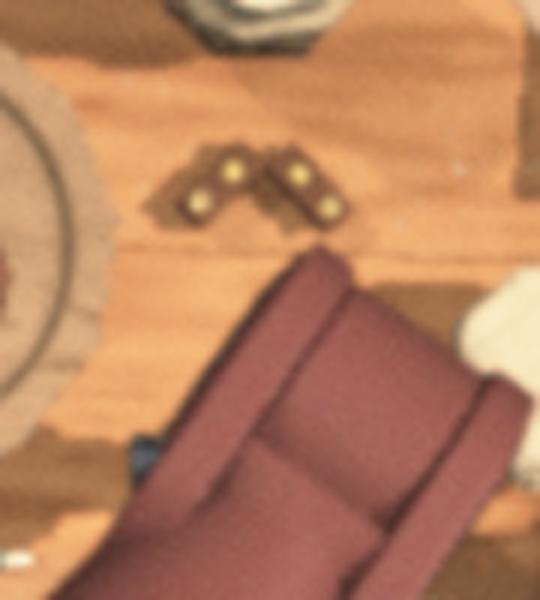

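>>> drive_tool([
  [[0.3,0,0,-0.006,0.006],[0.3,0.02,0.001,0,0],[0.3,0.02,0.001,0,0],[0.3,0.02,0.001,0,0],[0.3,0.02,0,0,0],[0.3,0.007,0,0,0],[0.3,0,0,0.006,0],[0.3,0,0,0,0],[1,0,0,0,0],[1,0,0,0,0],[1,0,0,0,0],[1,0,0,-0.025,0],[1,0,0,-0.035,0],[0.3,-0.035,0,0,0],[-0.5,-0.035,0,0,0],[-1,0,0,0,0],[-1,0,0,0,0],[-1,0,0,0,0]],
])

```text
clock: 9.37
ee_pos: [0.4581, -0.1484, 0.0665]
tool_rot: [0.0, 1.0, -0.0, 0.0]
force: [1.5, 0.1, -0.0]
gripper_width: 0.298
gripper_force: 0.0
```

```bash
python3 -c "
from h import *
go(.46,-.149,.010,0)
s=camera('scene');print(spot_in(s,'sample'));t=camera('top');print(spot_in(t,'sample'))"
```

```text
t 9.37 p [ 0.4581 -0.1484  0.0665] yaw -0.0009 w 0.298 F [ 1.5  0.1 -0. ] q6 2.56
shift tool [0.0019 0.0006 0.0565] twist -0.0009
[{'extent': [283.2, 242.6, 302.2, 266.2], 'score': 0.59}]
[]
```

>>> drive_tool([
  [[-1,0,0,0.02,0],[-1,0,0,0.02,0],[-1,0,0,0.014,0],[-1,0,0,0,0],[-1,0.012,0,0,0],[-1,0.008,0,0,0],[-1,0.006,0,0,0],[-1,0.005,0,0,0],[-1,0.005,0,0,0],[-1,0.004,0,0,0],[-1,0.003,0,0,0],[-1,0,0,0,0]],
])

```text
clock: 10.57
ee_pos: [0.5009, -0.1479, 0.0123]
tool_rot: [-0.0, 1.0, -0.0, -0.001]
force: [-3.6, 0.1, 2.8]
gripper_width: -0.0
gripper_force: 1.8
```

```bash
python3 -c "
from h import *
go(.506,-.149)
s=camera('scene');d=spot_in(s,'sample');print(d)
for X in ((.551,-.149),(.546,-.149)):print(proj(s,(*X,.03)))
save(s,'s5',(255,210,335,270),9)"
```

```text
t 10.57 p [ 0.5009 -0.1479  0.0123] yaw -0.0 w -0.0 F [-3.6  0.1  2.8] q6 2.6
shift tool [ 0.0051  0.0011 -0.    ] twist None
[{'extent': [292.1, 239.4, 306.5, 261.5], 'score': 0.54}, {'extent': [300.5, 291.7, 311.9, 307.7], 'score': 0.37}]
[300.05414421 246.25728656]
[298.96291072 247.0517488 ]
```

View pics/s5.png

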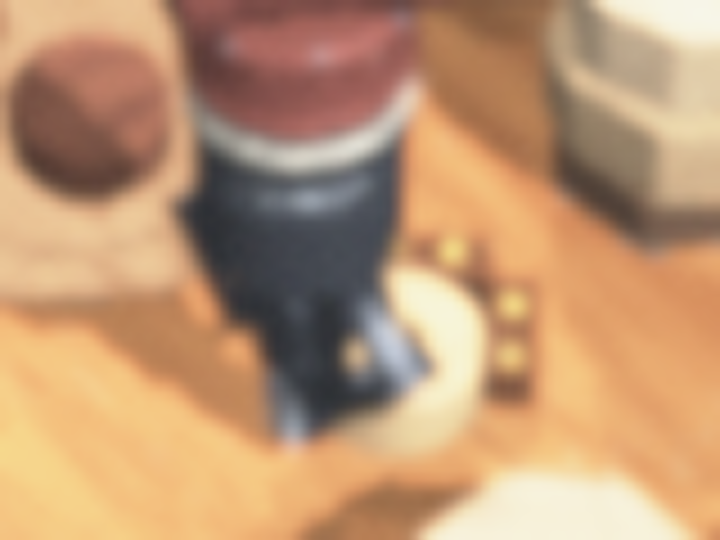

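>>> drive_tool([
  [[-1,0.002,0,0,0],[-1,0.002,0,0,0],[-1,0,0,0,0],[-1,0,0,0,0]],
])

```text
clock: 11.0
ee_pos: [0.5014, -0.1477, 0.012]
tool_rot: [-0.0, 1.0, -0.0, -0.004]
force: [-23.9, 1.5, 17.5]
gripper_width: 0.002
gripper_force: 12.0
```

>>> drive_tool([
  [[-1,-0.008,0,0,0],[-1,-0.03,0,0,0],[-1,0,0,-0.04,0],[-1,0,0,-0.04,0],[0,0,0,-0.04,0],[0,0,0,-0.04,-0.05],[0,0,0,-0.04,-0.12],[0,0,0,-0.03,-0.12],[0,0,0,0,-0.12],[0,0,0,0,-0.12],[0,0,0,0,-0.12],[0,0,0,0,-0.12],[0,0,0,0,-0.12],[0,0,0,0,-0.12],[0,0,0,0,-0.12],[0,0,0,0,-0.12],[0,0,0,0,-0.12],[0,0,0,0,-0.12],[0,0,0,0,-0.12],[0,0,0,0,-0.08]],
])

```text
clock: 12.67
ee_pos: [0.4674, -0.1482, 0.2424]
tool_rot: [0.001, 0.661, 0.75, 0.0]
force: [0.2, 0.4, 0.4]
gripper_width: 0.501
gripper_force: 0.0
```

>>> drive_tool([
  [[0,-0.035,-0.01,0,0],[0,-0.035,-0.01,0,0],[0,-0.035,-0.01,0,0],[0,-0.035,-0.01,0,0],[0,-0.035,-0.01,0,0],[0,0,0,0,0],[0,0,0,0,0]],
])

```text
clock: 13.25
ee_pos: [0.4377, -0.3294, 0.2418]
tool_rot: [0.0, 0.665, 0.747, 0.0]
force: [-0.8, 0.4, -0.2]
gripper_width: 0.497
gripper_force: 0.0
```

Run:
```python
from h import *
go(.389,-.353,.14,np.pi/2)
s=camera('scene');t=camera('top')
for n,c in (("scene",s),("top",t)):
  for l in ("sample","gauge_grip"):
    print(n,l,[(np.round(d["extent"],1).tolist(),round(d["score"],2)) for d in spot_in(c,l)[:3]])
  g=c["image"].astype(int);r,gr,b=g[:,:,0],g[:,:,1],g[:,:,2]
  # pale sample top near predicted spot
  p=proj(c,(.5464,-.148,.03));print("pred",p)
  u,v=p.astype(int);m=np.zeros(r.shape,np.uint8);m[v-16:v+17,u-16:u+17]=((r>200)&(gr>180)&(b>120))[v-16:v+17,u-16:u+17]
  cs,_=cv2.findContours(m,cv2.RETR_EXTERNAL,cv2.CHAIN_APPROX_NONE);k=max(cs,key=cv2.contourArea)
  e=cv2.fitEllipse(cv2.convexHull(k));print(e,at(c,*e[0],.03),cv2.boundingRect(k))
a=t["image"][180:290,290:420,::-1];b=s["image"][230:340,250:380,::-1]
cv2.imwrite("pics/b6.png",cv2.resize(np.vstack([np.hstack([a,b])]),None,fx=3.07,fy=3.07,interpolation=cv2.INTER_CUBIC))
```

```text
t 13.25 p [ 0.4377 -0.3294  0.2418] yaw 1.6869 w 0.497 F [-0.8  0.4 -0.2] q6 0.57
shift tool [-0.0179 -0.0511  0.1018] twist 0.1161
scene sample [([287.9, 240.9, 301.2, 258.7], 0.67), ([256.4, 215.4, 275.2, 233.2], 0.31)]
scene gauge_grip [([301.3, 290.4, 312.2, 310.3], 0.47)]
pred [298.85040398 246.81075875]
((292.19195556640625, 240.73599243164062), (21.892274856567383, 30.088171005249023), 167.64859008789062) [ 0.5468804  -0.11379141  0.03      ] (282, 230, 22, 27)
top sample [([312.1, 212.5, 337.8, 236.0], 0.58), ([145.9, 244.9, 216.6, 256.3], 0.28)]
top gauge_grip []
pred [323.83648767 223.29276906]
((324.8891296386719, 223.61769104003906), (21.605615615844727, 22.37864112854004), 121.63953399658203) [ 0.54548571 -0.15124488  0.03      ] (314, 213, 23, 22)
```

View pics/b6.png

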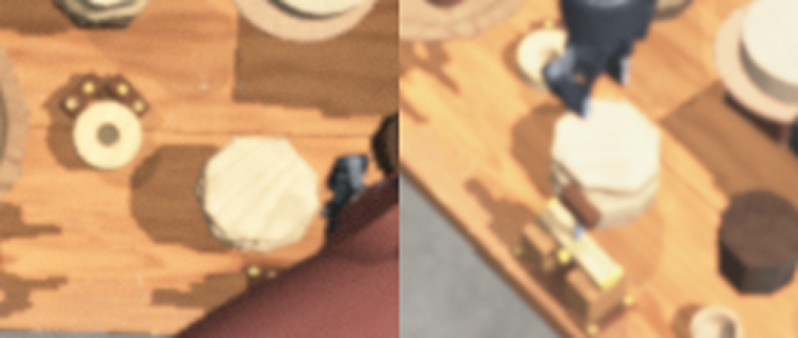

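>>> drive_tool([
  [[0,0,0,0,0.116],[0,-0.012,-0.024,0,0],[0,-0.012,-0.025,0,0],[0,0,0,0.03,0],[0,0,0,0.02,0],[0,0,0,0,0]],
])

```text
clock: 14.05
ee_pos: [0.3882, -0.35, 0.1884]
tool_rot: [-0.002, 0.706, 0.708, 0.001]
force: [-0.7, -0.4, -1.4]
gripper_width: 0.497
gripper_force: 0.0
```

Run:
```python
from h import *
go(.389,-.353,.122,np.pi/2)
s=camera('scene');t=camera('top');a=t["image"][230:310,350:450,::-1];b=s["image"][260:340,270:370,::-1]
cv2.imwrite("pics/b7.png",cv2.resize(np.hstack([a,b]),None,fx=4,fy=4,interpolation=cv2.INTER_CUBIC))
```

```text
t 14.05 p [ 0.3882 -0.35    0.1884] yaw 1.5741 w 0.497 F [-0.7 -0.4 -1.4] q6 0.58
shift tool [-0.0033  0.001   0.0664] twist 0.0033
```

View pics/b7.png

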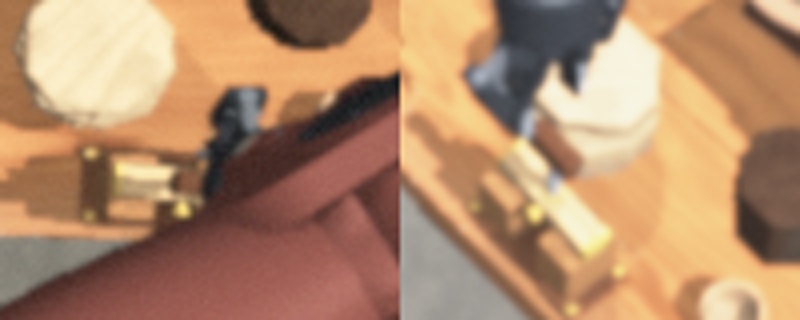

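>>> drive_tool([
  [[0,-0.002,0.001,0.015,0],[0,-0.001,0,0.015,0],[0,0,0,0.012,0],[0,0,0,0.008,0],[0,0,0,0.008,0],[0,0,0,0.005,0],[0,0,0,0.003,0],[0,0,0,0,0]],
])

```text
clock: 14.82
ee_pos: [0.3901, -0.3547, 0.126]
tool_rot: [-0.0, 0.706, 0.708, 0.0]
force: [0.9, 0.0, 0.6]
gripper_width: 0.497
gripper_force: 0.0
```

>>> drive_tool([
  [[-0.4,0,0,0,0],[-0.8,0,0,0,0],[-0.8,0,0,0,0],[-0.8,0,0,0,0],[-0.8,0,0,0,0],[-0.8,0,0,0,0],[-0.8,0,0,0,0]],
], squeeze=50)

```text
clock: 15.4
ee_pos: [0.3903, -0.3552, 0.1268]
tool_rot: [0.0, 0.706, 0.708, -0.0]
force: [0.3, -0.3, 3.8]
gripper_width: 0.203
gripper_force: 52.4
```

>>> drive_tool([
  [[-0.8,0,0,-0.01,0],[-0.8,0,0,-0.02,0],[-0.8,0,0,-0.03,0],[-0.8,0,0,-0.03,0],[-0.8,0,0,-0.02,0],[-0.8,0.02,0.016,0,0],[-0.8,0.03,0.022,0,0],[-0.8,0.03,0.022,0,0],[-0.8,0.03,0.024,0,0],[-0.8,0.03,0.024,0,0],[-0.8,0.03,0.024,0,0],[-0.8,0.025,0.018,0,0],[-0.8,0.01,0.006,0,0],[-0.8,0,0,0,0],[-0.8,0,0,0,0]],
])

```text
clock: 16.65
ee_pos: [0.5454, -0.1491, 0.2361]
tool_rot: [-0.0, 0.706, 0.709, -0.0]
force: [0.4, -0.5, -2.4]
gripper_width: 0.203
gripper_force: 51.5
```

Run:
```python
from h import *
go(.546,-.150,.127,np.pi/2)
s=camera('scene');t=camera('top');p=state()["ee_pos"];a=proj(s,p-[0,0,.06]).astype(int);b=proj(t,p-[0,0,.06]).astype(int);print(a,b)
for c in (s,t):print([(np.round(d["extent"],1).tolist(),round(d["score"],2)) for d in spot_in(c,"depth_gauge")[:3]])
print(spot_in(s,"gauge_rack"))
A=s["image"][a[1]-40:a[1]+50,a[0]-45:a[0]+45,::-1];B=t["image"][b[1]-45:b[1]+45,b[0]-45:b[0]+45,::-1]
cv2.imwrite("pics/b8.png",cv2.resize(np.hstack([A,B]),None,fx=4.4,fy=4.4,interpolation=cv2.INTER_CUBIC))
```

```text
t 16.65 p [ 0.5454 -0.1491  0.2361] yaw 1.5751 w 0.203 F [ 0.4 -0.5 -2.4] q6 1.07
shift tool [-0.0009  0.0008  0.1091] twist 0.0043
[299 219] [328 218]
[([285.8, 207.1, 310.5, 229.7], 0.87)]
[]
[{'extent': [287.9, 295.6, 328.6, 340.3], 'score': 0.79}]
```

View pics/b8.png

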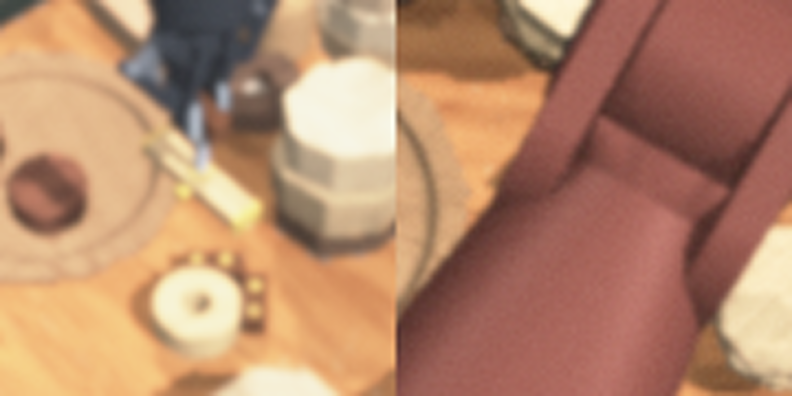

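Run:
```python
from h import *
s=camera('scene');f=lambda x,y:(254+x/4.4,179+y/4.4)
for q in ((203,167),(153,138),(250,210)):print(np.round(at(s,*f(*q),.185),4))
print(np.round(at(s,*f(200,303),.03),4), (proj(s,(.5454,-.1491,.185))-[254,179])*4.4)
# bore and bar extents numerically
```

```text
[ 0.5489 -0.1492  0.185 ]
[ 0.5407 -0.1049  0.185 ]
[ 0.5467 -0.2002  0.185 ]
[ 0.5449 -0.1526  0.03  ] [199.24432242 169.48050655]
```

>>> drive_tool([
  [[-0.8,-0.001,0,0.02,0.004],[-0.8,0,0,0.03,0],[-0.8,0,0,0.03,0],[-0.8,0,0,0.02,0],[-0.8,0,0,0.01,0],[-0.8,0,0,0.01,0],[-0.8,0,0,0.006,0],[-0.8,0,0,0.006,0],[-0.8,0,0,0,0]],
])

```text
clock: 17.7
ee_pos: [0.5456, -0.1506, 0.1041]
tool_rot: [0.0, 0.708, 0.707, -0.0]
force: [0.1, 0.1, -2.6]
gripper_width: 0.2
gripper_force: 51.5
```

>>> drive_tool([
  [[-0.8,0,0,0.003,0],[-0.8,0,0,0.003,0],[-0.8,0,0,0.003,0],[-0.8,0,0,0.002,0],[-0.8,0,0,0.002,0],[-0.8,0,0,0,0]],
])

```text
clock: 18.2
ee_pos: [0.5461, -0.1507, 0.0917]
tool_rot: [0.001, 0.707, 0.707, 0.0]
force: [1.1, 0.3, 1.1]
gripper_width: 0.199
gripper_force: 52.0
```

>>> drive_tool([
  [[-0.8,0,0,0.002,0],[-0.8,0,0,0.002,0],[-0.8,0,0,0.002,0],[-0.8,0,0,0.001,0],[-0.8,0,0,0,0]],
])

```text
clock: 18.62
ee_pos: [0.5459, -0.1506, 0.0842]
tool_rot: [0.0, 0.707, 0.707, 0.0]
force: [1.9, -0.6, 1.6]
gripper_width: 0.196
gripper_force: 52.3
```

>>> drive_tool([
  [[-0.8,0,0,0.001,0],[-0.8,0,0,0.001,0],[-0.8,0,0,0,0]],
])

```text
clock: 18.87
ee_pos: [0.5458, -0.1506, 0.0822]
tool_rot: [0.0, 0.707, 0.707, 0.0]
force: [4.0, -1.1, 3.6]
gripper_width: 0.2
gripper_force: 52.3
```

>>> drive_tool([
  [[-0.8,0,0,0.001,0],[-0.8,0,0,0.001,0],[-0.8,0,0,0,0]],
])

```text
clock: 19.12
ee_pos: [0.5457, -0.1505, 0.0805]
tool_rot: [0.0, 0.707, 0.707, 0.0]
force: [3.1, -0.8, 6.3]
gripper_width: 0.2
gripper_force: 52.7
```

>>> drive_tool([
  [[-0.8,0,0,0.001,0],[-0.8,0,0,0,0]],
])

```text
clock: 19.28
ee_pos: [0.5459, -0.1506, 0.0805]
tool_rot: [0.001, 0.707, 0.707, 0.0]
force: [0.6, 0.6, 12.1]
gripper_width: 0.203
gripper_force: 53.6
```

>>> drive_tool([
  [[-0.8,0,0,0.001,0],[-0.8,0,0,0,0],[-0.8,0,0,0,0],[-0.8,0,0,0,0],[-0.8,0,0,0,0],[-0.8,0,0,0,0],[-0.8,0,0,0,0],[-0.8,0,0,0,0],[-0.8,0,0,0,0],[-0.8,0,0,0,0],[-0.8,0,0,0,0]],
])

```text
clock: 20.2
ee_pos: [0.5461, -0.1507, 0.0804]
tool_rot: [0.001, 0.707, 0.707, 0.0]
force: [-2.2, 2.1, 19.0]
gripper_width: 0.202
gripper_force: 54.5
```

>>> drive_tool([
  [[-0.8,0,0,-0.005,0],[-0.8,0,0,-0.015,0],[-0.8,0,0,-0.025,0],[-0.8,0,0,-0.03,0],[-0.8,0,0,-0.03,0],[-0.8,0,0,-0.03,0],[-0.8,0,0,-0.02,0],[-0.8,-0.02,-0.016,0,0],[-0.8,-0.03,-0.022,0,0],[-0.8,-0.03,-0.022,0,0],[-0.8,-0.03,-0.024,0,0],[-0.8,-0.03,-0.024,0,0],[-0.8,-0.03,-0.024,0,0],[-0.8,-0.025,-0.018,0,0],[-0.8,-0.01,-0.006,0,0],[-0.8,0,0,0,0],[-0.8,0,0,0,0]],
])

```text
clock: 21.62
ee_pos: [0.3888, -0.3546, 0.2322]
tool_rot: [-0.001, 0.708, 0.706, 0.0]
force: [-0.0, 1.0, -2.3]
gripper_width: 0.199
gripper_force: 51.5
```

Run:
```python
from h import *
go(.3903,-.3552,.1104,np.pi/2-.003)
s=camera('scene')
print(spot_in(s,"depth_gauge"),spot_in(s,"gauge_rack"))
```

```text
t 21.62 p [ 0.3888 -0.3546  0.2322] yaw 1.5684 w 0.199 F [-0.   1.  -2.3] q6 0.58
shift tool [-0.0009  0.0016  0.1218] twist 0.0006
[{'extent': [293.3, 276.9, 324.1, 303.6], 'score': 0.54}] [{'extent': [286.0, 295.7, 327.6, 339.9], 'score': 0.58}]
```

>>> drive_tool([
  [[-0.8,-0.001,0.001,0.02,0],[-0.8,0,0,0.03,0],[-0.8,0,0,0.03,0],[-0.8,0,0,0.02,0],[-0.8,0,0,0.01,0],[-0.8,0,0,0.005,0],[-0.8,0,0,0.004,0],[-0.8,0,0,0,0],[-0.8,0,0,0,0]],
])

```text
clock: 22.52
ee_pos: [0.3909, -0.3568, 0.1156]
tool_rot: [0.001, 0.707, 0.707, -0.0]
force: [0.6, -0.5, -2.3]
gripper_width: 0.201
gripper_force: 51.4
```

>>> drive_tool([
  [[-0.8,0,0,0.001,0],[-0.8,0,0,0,0],[-0.8,0,0,0,0]],
])

```text
clock: 22.77
ee_pos: [0.3905, -0.3566, 0.1139]
tool_rot: [0.0, 0.707, 0.707, -0.0]
force: [0.4, 1.3, -0.7]
gripper_width: 0.201
gripper_force: 51.5
```

>>> drive_tool([
  [[-0.8,0,0,0.001,0],[-0.8,0,0,0,0],[-0.8,0,0,0,0]],
])

```text
clock: 23.02
ee_pos: [0.3904, -0.3563, 0.1123]
tool_rot: [0.0, 0.707, 0.707, -0.0]
force: [-0.3, -0.2, -2.5]
gripper_width: 0.201
gripper_force: 51.5
```

```bash
python3 -c "
from h import *
s=state();print(s['ee_pos'],s['force'])
camera('top');s=state();print(s['ee_pos'],s['force'])"
```

```text
[ 0.39037027 -0.35630762  0.11232892] [-0.28831728 -0.24449951 -2.51715946]
[ 0.3903313  -0.35628738  0.11230699] [-0.65384323  0.38480491 -1.67117903]
```

>>> drive_tool([
  [[-0.8,0,0,0.001,0],[-0.8,0,0,0,0],[-0.8,0,0,0,0]],
])

```text
clock: 23.32
ee_pos: [0.3903, -0.3562, 0.1112]
tool_rot: [-0.0, 0.707, 0.707, -0.0]
force: [-0.3, -0.6, -2.3]
gripper_width: 0.2
gripper_force: 51.5
```

>>> drive_tool([
  [[-0.8,0,0,0.0005,0],[-0.8,0,0,0,0],[-0.8,0,0,0,0]],
])

```text
clock: 23.57
ee_pos: [0.3904, -0.3563, 0.1108]
tool_rot: [0.0, 0.707, 0.707, -0.0]
force: [-0.1, -0.4, -2.0]
gripper_width: 0.2
gripper_force: 51.5
```

>>> drive_tool([
  [[-0.8,0,0,0.0005,0],[-0.8,0,0,0,0],[-0.8,0,0,0,0]],
])

```text
clock: 23.82
ee_pos: [0.3904, -0.3563, 0.1104]
tool_rot: [0.0, 0.707, 0.707, -0.0]
force: [0.8, 0.6, -0.9]
gripper_width: 0.198
gripper_force: 51.7
```

>>> drive_tool([
  [[-0.8,0,0,0.0003,0],[-0.8,0,0,0,0],[-0.8,0,0,0,0]],
])

```text
clock: 24.07
ee_pos: [0.3905, -0.3564, 0.1104]
tool_rot: [0.0, 0.707, 0.707, -0.0]
force: [0.6, 2.0, 3.7]
gripper_width: 0.198
gripper_force: 52.3
```

>>> drive_tool([
  [[0,0,0,0,0],[0,0,0,0,0],[0,0,0,0,0],[0,0,0,-0.01,0],[0,0,0,-0.02,0],[0,0,0,-0.03,0],[0,0,0,-0.03,0],[0,0,0,-0.03,0],[0,0,0,0,0],[0,0,0,0,0]],
])

```text
clock: 24.9
ee_pos: [0.391, -0.3573, 0.2327]
tool_rot: [0.002, 0.707, 0.707, -0.0]
force: [0.8, -0.2, -1.1]
gripper_width: 0.501
gripper_force: 0.0
```

Run:
```python
from h import *
go()
s=camera('scene');t=camera('top')
for n,c in (("s",s),("t",t)):
  for l in ("round_1","batten","sample","depth_gauge"):
    print(n,l,[(np.round(d["extent"],1).tolist(),round(d["score"],2)) for d in spot_in(c,l)[:3]])
print([np.round(proj(t,(x,y,.012))-[130,225],1).tolist() for x,y in ((.447,.403),(.447,.183))])
A=cv2.resize(t["image"][235:265,135:225,::-1],None,fx=8.5,fy=8.5,interpolation=cv2.INTER_CUBIC)
B=cv2.resize(s["image"][170:218,180:228,::-1],None,fx=7,fy=7,interpolation=cv2.INTER_CUBIC)
C=np.zeros((600,765,3),np.uint8);C[:255,:765]=A;C[260:596,:336]=B
B=cv2.resize(s["image"][275:323,275:335,::-1],None,fx=7,fy=7,interpolation=cv2.INTER_CUBIC);C[260:596,340:760]=B
cv2.imwrite("pics/c1.png",C)
```

```text
t 24.9 p [ 0.391  -0.3573  0.2327] yaw 1.5698 w 0.501 F [ 0.8 -0.2 -1.1] q6 0.58
shift tool [0. 0. 0.] twist None
s round_1 [([236.6, 202.2, 251.7, 225.0], 0.7), ([256.2, 214.4, 274.9, 234.4], 0.5)]
s batten [([185.4, 175.6, 220.7, 209.5], 0.63)]
s sample [([288.6, 241.4, 294.6, 263.6], 0.55)]
s depth_gauge [([294.8, 297.2, 317.9, 320.6], 0.56)]
t round_1 [([228.0, 226.3, 251.3, 246.1], 0.95), ([258.0, 215.1, 282.5, 240.8], 0.6)]
t batten [([146.5, 245.3, 214.7, 256.1], 0.82)]
t sample [([312.2, 214.0, 336.9, 234.4], 0.85)]
t depth_gauge [([379.3, 270.9, 409.7, 284.7], 0.69)]
[[13.5, 26.3], [85.2, 28.2]]
```

View pics/c1.png

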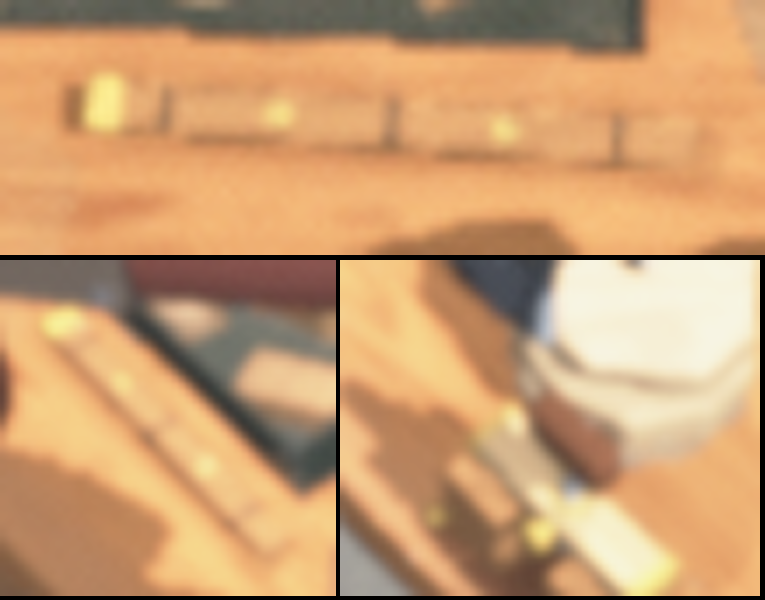

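```bash
cat >> h.py <<'E'
def rounds(c,zt=.034,box=None,show=True):
    g=c["image"].astype(int);r,gr,b=g[:,:,0],g[:,:,1],g[:,:,2]
    m=((r>gr*1.45)&(r<185)&(r>70)&(abs(gr-b)<35)).astype(np.uint8)
    m=cv2.morphologyEx(m,cv2.MORPH_OPEN,np.ones((3,3),np.uint8))
    out=[]
    for k in cv2.findContours(m,cv2.RETR_EXTERNAL,cv2.CHAIN_APPROX_NONE)[0]:
        if 150<cv2.contourArea(k)<700:
            (u,v),rad=cv2.minEnclosingCircle(k);M=cv2.moments(cv2.convexHull(k));u=M["m10"]/M["m00"];v=M["m01"]/M["m00"]
            out.append((np.round(at(c,u,v,zt),4).tolist(),round(u,1),round(v,1),round(rad,1),cv2.contourArea(k)))
    return out
E
python3 - <<'E'
from h import *
t=camera('top')
f=lambda x,y:(135+(x+.5)/8.5-.5,235+(y+.5)/8.5-.5)
for x,y in ((165,110),(391,122),(618,139),(165,131),(391,144),(618,158),(165,88),(391,97),(618,115)):print((x,y),np.round(at(t,*f(x,y),.012),4))
print(spot_in(t,"round_1"))
for o in rounds(t):print(o)
s=camera('scene')
for o in rounds(s):print(o)
E
```

```text
(165, 110) [0.4595 0.3716 0.012 ]
(391, 122) [0.4574 0.2898 0.012 ]
(618, 139) [0.4534 0.2076 0.012 ]
(165, 131) [0.452  0.3712 0.012 ]
(391, 144) [0.4494 0.2894 0.012 ]
(618, 158) [0.4465 0.2073 0.012 ]
(165, 88) [0.4675 0.3721 0.012 ]
(391, 97) [0.4664 0.2903 0.012 ]
(618, 115) [0.462 0.208 0.012]
[{'extent': [258.2, 216.6, 281.8, 239.9], 'score': 0.93}, {'extent': [229.2, 223.4, 250.9, 246.2], 'score': 0.74}]
([0.5071, 0.1025, 0.034], 241.5, 233.8, 10.3, 300.5)
([0.5347, 0.0153, 0.034], 270.4, 225.6, 10.1, 297.0)
([0.886, 0.207, 0.034], 212.7, 112.4, 19.8, 426.0)
([0.9275, 0.2793, 0.034], 297.1, 135.9, 25.6, 652.5)
([0.3223, 1.1621, 0.034], 69.4, 101.1, 50.2, 527.0)
([1.319, 1.5097, 0.034], 205.0, 5.6, 11.1, 159.5)
```

>>> drive_tool([
  [[1,0.03,0.01,0,0],[1,0.04,0.01,0,0],[1,0.04,0.01,0,0],[1,0.04,0.01,0,0],[1,0.04,0.01,0,0],[1,0.04,0.01,0,0],[1,0.04,0.01,0,0],[1,0.04,0.01,0,0],[1,0.04,0.01,0,0],[1,0.04,0.01,0,0],[1,0.04,0.01,0,0],[1,0.03,0.006,0,0],[1,0,0,0.005,-0.12],[1,0,0,0.01,-0.12],[1,0,0,0.01,-0.12],[1,0,0,0.02,-0.12],[1,0,0,0.02,-0.12],[1,0,0,0.02,-0.12],[1,0,0,0.02,0],[1,0,0,0,0]],
], squeeze=40)

```text
clock: 27.22
ee_pos: [0.5046, 0.1037, 0.121]
tool_rot: [-0.003, 0.413, 0.911, -0.001]
force: [-0.8, -0.3, -0.3]
gripper_width: 0.997
gripper_force: 0.0
```

Run:
```python
from h import *
go(.508,.1025,.012,2.29)
s=camera('scene')
print(spot_in(s,"round_1"))
print(proj(s,(.507,.1025,.034)))
```

```text
t 27.22 p [0.5046 0.1037 0.121 ] yaw 2.29 w 0.997 F [-0.8 -0.3 -0.3] q6 0.8
shift tool [-0.0036  0.0022  0.109 ] twist -0.0
[{'extent': [258.6, 215.8, 275.9, 232.4], 'score': 0.71}]
[243.8799008  210.39553476]
```

>>> drive_tool([
  [[1,-0.004,0.002,0.02,0],[1,0,0,0.03,0],[1,0,0,0.025,0],[1,0,0,0.015,0],[1,0,0,0.01,0],[1,0,0,0.007,0],[1,0,0,0,0]],
])

```text
clock: 27.9
ee_pos: [0.5111, 0.1019, 0.018]
tool_rot: [-0.0, 0.413, 0.911, -0.0]
force: [0.3, -0.2, 0.0]
gripper_width: 1.0
gripper_force: 0.0
```

>>> drive_tool([
  [[0.3,0,0,0,0],[0.3,0,0,0,0],[0.3,0,0,0,0],[0.3,0,0,0,0],[0.3,0,0,0,0]],
])

```text
clock: 28.32
ee_pos: [0.5123, 0.1018, 0.0201]
tool_rot: [0.001, 0.413, 0.911, 0.0]
force: [-2.4, -0.0, 6.7]
gripper_width: 0.775
gripper_force: 43.7
```

>>> drive_tool([
  [[1,0,0,0,0],[1,0,0,0,0],[1,0,0,0,0],[1,0,0,0.004,0],[1,0,0,0.004,0],[1,0,0,0,0],[0.3,0,0,0,0],[0.3,0,0,0,0],[0.3,0,0,0,0],[0.3,0,0,0,0],[0.3,0,0,0,0]],
])

```text
clock: 29.23
ee_pos: [0.5111, 0.1019, 0.0102]
tool_rot: [0.0, 0.413, 0.911, 0.0]
force: [-0.0, 0.5, 2.0]
gripper_width: 0.775
gripper_force: 44.9
```

>>> drive_tool([
  [[0.3,0,0,-0.02,0],[0.3,0,0,-0.03,0],[0.3,0,0,-0.03,-0.12],[0.3,0,0,0,-0.12],[0.3,0,0,0,-0.12],[0.3,0,0,0,-0.12],[0.3,0,0,0,-0.12],[0.3,0,0,0,-0.12],[0.3,0,0,0,-0.12],[0.3,0.006,0.015,0,0],[0.3,0.012,0.03,0,0],[0.3,0.013,0.034,0,0],[0.3,0.013,0.034,0,0],[0.3,0.013,0.034,0,0],[0.3,0.013,0.034,0,0],[0.3,0.013,0.034,0,0],[0.3,0.013,0.034,0,0],[0.3,0.01,0.02,0,0],[0.3,0,0,0,0]],
])

```text
clock: 30.82
ee_pos: [0.4058, 0.3754, 0.0896]
tool_rot: [-0.001, 0.004, 1.0, 0.0]
force: [-0.2, -0.5, -0.7]
gripper_width: 0.778
gripper_force: 47.2
```

Run:
```python
from h import *
go(.405,.3725,.006,np.pi)
```

```text
t 30.82 p [0.4058 0.3754 0.0896] yaw 3.1339 w 0.778 F [-0.2 -0.5 -0.7] q6 0.52
shift tool [ 0.0007 -0.003   0.0836] twist -0.0077
```

>>> drive_tool([
  [[0.3,0,-0.003,0.03,-0.008],[0.3,0,0,0.03,0],[0.3,0,0,0.014,0],[0.3,0,0,0.006,0],[0.3,0,0,0.002,0],[0.3,0,0,0,0],[0.3,0,0,0,0]],
])

```text
clock: 31.4
ee_pos: [0.4091, 0.3694, 0.0093]
tool_rot: [0.001, 0.002, 1.0, 0.0]
force: [-0.3, 0.1, -1.1]
gripper_width: 0.78
gripper_force: 47.2
```

>>> drive_tool([
  [[0.3,-0.002,0,0,0],[0.3,-0.002,0,0,0],[0.3,-0.002,0,0,0],[0.3,-0.002,0,0,0],[0.3,0,0,0,0]],
])

```text
clock: 31.82
ee_pos: [0.4168, 0.3691, 0.0082]
tool_rot: [0.0, 0.002, 1.0, 0.0]
force: [0.0, 0.1, -1.5]
gripper_width: 0.78
gripper_force: 47.2
```

>>> drive_tool([
  [[0.3,0,0.003,0.001,0],[0.3,-0.001,0,0.001,0],[0.3,-0.002,0,0,0],[0.3,-0.001,0,0,0],[0.3,0,0,0,0]],
])

```text
clock: 32.23
ee_pos: [0.4203, 0.3723, 0.006]
tool_rot: [0.0, 0.002, 1.0, 0.0]
force: [-0.3, 1.6, 0.8]
gripper_width: 0.773
gripper_force: 47.5
```

Run:
```python
from h import *
go(.405,.3725,.006,np.pi)
s=camera('scene');t=camera('top')
print(rounds(t,.034),rounds(s,.03))
print(spot_in(s,"round_1"),proj(s,(.4145,.3725,.03)),proj(s,(.4145,.3725,.015)))
```

```text
t 32.23 p [0.4203 0.3723 0.006 ] yaw 3.1379 w 0.773 F [-0.3  1.6  0.8] q6 0.5
shift tool [0.0153 0.0002 0.    ] twist -0.0037
[([-0.0106, -0.0093, 0.034], 273.2, 411.6, 19.5, 326.0), ([0.5348, 0.0153, 0.034], 270.4, 225.5, 10.3, 296.0), ([0.8858, 0.2076, 0.034], 212.5, 112.5, 20.3, 439.0)] [([0.528, 0.011, 0.03], 264.6, 222.6, 8.2, 176.5)]
[{'extent': [259.2, 214.9, 274.0, 234.2], 'score': 0.64}, {'extent': [176.8, 180.0, 186.6, 196.5], 'score': 0.63}] [181.2955846  183.70042328] [181.99177166 186.43209012]
```

Not touching the batten yet; slide on in small steps.

>>> drive_tool([
  [[0.3,-0.001,0,0,0],[0.3,-0.001,0,0,0],[0.3,-0.001,0,0,0],[0.3,0,0,0,0]],
])

```text
clock: 32.72
ee_pos: [0.4211, 0.3721, 0.0059]
tool_rot: [-0.002, 0.002, 1.0, -0.0]
force: [-12.1, -0.2, 10.8]
gripper_width: 0.783
gripper_force: 48.5
```

>>> drive_tool([
  [[0.3,-0.001,0,0,0],[0.3,-0.001,0,0,0],[0.3,0,0,0,0]],
])

```text
clock: 32.97
ee_pos: [0.4212, 0.3721, 0.0059]
tool_rot: [-0.004, 0.001, 1.0, -0.0]
force: [-21.8, -1.9, 18.1]
gripper_width: 0.777
gripper_force: 49.2
```

>>> drive_tool([
  [[0.3,0.004,0,0,0],[0.3,0,0,0,0],[1,0,0,0,0],[1,0,0,0,0],[1,0,0,0,0],[1,0,0,-0.02,0],[1,0,0,-0.04,0],[1,0,0,-0.04,0],[1,-0.006,-0.02,0,0],[1,-0.012,-0.038,0,0],[1,-0.012,-0.038,0,0],[1,-0.012,-0.038,0,0],[1,-0.012,-0.038,0,0],[1,-0.012,-0.038,0,0],[1,-0.012,-0.038,0,0],[1,-0.012,-0.038,0,0],[1,-0.012,-0.038,0,0],[1,-0.012,-0.033,0,0],[1,0,0,0,0]],
])

```text
clock: 34.55
ee_pos: [0.5357, 0.0088, 0.106]
tool_rot: [0.001, 0.005, 1.0, -0.001]
force: [0.3, 0.4, -0.3]
gripper_width: 1.002
gripper_force: 0.0
```

>>> drive_tool([
  [[1,0,0,0,0.12],[1,0,0,0,0.12],[1,0,0,0,0.12],[1,0,0,0,0.12],[1,0,0,0,0.12],[1,0,0,0,0.12],[1,0,0,0,0.12],[1,0,0,0,0.12],[1,0,0,0,0.12],[1,0,0,0,0.12],[1,0,0,0,0.12],[1,0,0,0,0.12],[1,0,0,0,0.12],[1,0,0,0,0]],
])

```text
clock: 35.72
ee_pos: [0.5339, 0.0147, 0.1059]
tool_rot: [0.0, 0.707, 0.708, -0.0]
force: [0.4, 0.2, 0.1]
gripper_width: 1.004
gripper_force: 0.0
```

Run:
```python
from h import *
go(.536,.0153,.010,np.pi/2)
s=camera('scene');t=camera('top')
print(rounds(t,.03)[:3],rounds(s,.03)[:2])
print(spot_in(s,"round_1"),spot_in(t,"round_1"),proj(s,(.417,.3725,.015)),proj(s,(.535,.0153,.019)),proj(t,(.417,.3725,.015)))
```

```text
t 35.72 p [0.5339 0.0147 0.1059] yaw 1.5722 w 1.004 F [0.4 0.2 0.1] q6 1.35
shift tool [0.0007 0.0021 0.0959] twist 0.0014
[([0.4166, 0.3681, 0.03], 152.8, 261.4, 12.2, 394.5), ([0.8872, 0.209, 0.03], 212.2, 112.4, 20.3, 436.0)] [([-0.0362, 0.2373, 0.03], 87.5, 271.9, 15.3, 264.5), ([0.085, 0.2076, 0.03], 125.2, 257.2, 16.2, 315.0)]
[{'extent': [174.4, 183.0, 188.4, 197.8], 'score': 0.71}, {'extent': [258.9, 215.5, 276.5, 231.3], 'score': 0.6}] [{'extent': [141.2, 250.6, 163.3, 270.1], 'score': 0.94}] [182.54037795 186.11818864] [265.49627559 222.91103767] [152.62104782 261.36653118]
```

>>> drive_tool([
  [[1,0.001,0.002,0.03,0],[1,0,0,0.03,0],[1,0,0,0.02,0],[1,0,0,0.01,0],[1,0,0,0.005,0],[1,0,0,0,0],[0.3,0,0,0,0],[0.3,0,0,0,0],[0.3,0,0,0,0],[0.3,0,0,0,0],[0.3,0,0,0,0]],
])

```text
clock: 36.83
ee_pos: [0.5371, 0.0154, 0.013]
tool_rot: [0.001, 0.705, 0.71, 0.001]
force: [-1.7, -0.2, 7.3]
gripper_width: 0.778
gripper_force: 45.2
```

>>> drive_tool([
  [[0.3,0,0,-0.02,0],[0.3,0,0,-0.03,0],[0.3,0,0,-0.03,0],[0.3,0.02,-0.01,0,0],[0.3,0.034,-0.019,0,0],[0.3,0.034,-0.019,0,0],[0.3,0.034,-0.019,0,0],[0.3,0.034,-0.019,0,0],[0.3,0.034,-0.019,0,0],[0.3,0.034,-0.019,0,0],[0.3,0.034,-0.019,0,0],[0.3,0.018,-0.009,0,0],[0.3,0,0,0,0],[0.3,0,0,0,0]],
])

```text
clock: 38.0
ee_pos: [0.3816, 0.2915, 0.0917]
tool_rot: [0.0, 0.704, 0.711, 0.001]
force: [-0.0, -0.8, -0.9]
gripper_width: 0.779
gripper_force: 45.6
```

Run:
```python
from h import *
go(.3875,.291,.010,np.pi/2)
```

```text
t 38.0 p [0.3816 0.2915 0.0917] yaw 1.5806 w 0.779 F [-0.  -0.8 -0.9] q6 1.94
shift tool [-0.0006  0.0058  0.0817] twist 0.0098
```

>>> drive_tool([
  [[0.3,-0.001,0.008,0.03,0.01],[0.3,0,0,0.03,0],[0.3,0,0,0.014,0],[0.3,0,0,0.005,0],[0.3,0,0,0,0],[0.3,0,0,0,0]],
])

```text
clock: 38.5
ee_pos: [0.3908, 0.2894, 0.013]
tool_rot: [0.0, 0.708, 0.706, 0.0]
force: [1.4, -0.1, -0.9]
gripper_width: 0.78
gripper_force: 45.6
```

>>> drive_tool([
  [[0.3,0,0,0.002,0],[0.3,0,0,0,0],[0.3,0,0,0,0]],
])

```text
clock: 38.75
ee_pos: [0.3906, 0.2898, 0.0109]
tool_rot: [0.0, 0.708, 0.706, 0.001]
force: [0.3, 0.2, -1.4]
gripper_width: 0.781
gripper_force: 45.6
```

>>> drive_tool([
  [[0.3,0,0,0.002,0],[0.3,0,0,0,0],[0.9,0,0,0,0],[0.9,0,0,0,0],[0.9,0,0,0,0],[0.9,0,0,-0.02,0],[0.9,0,0,-0.035,0],[0,0,-0.03,0,0],[-1,0,-0.03,0,0],[-1,0,0,0,0],[-1,0,0,0,0],[-1,0,0,0,0],[-1,0,0,0,0],[-1,0,0,0,0]],
])

```text
clock: 39.92
ee_pos: [0.3305, 0.2897, 0.0629]
tool_rot: [0.0, 0.708, 0.706, -0.0]
force: [0.1, -0.4, 0.0]
gripper_width: 0.002
gripper_force: 0.0
```

Run:
```python
from h import *
go(.33,.2905,.010,np.pi/2)
s=camera('scene');t=camera('top')
print(rounds(t,.03)[:3])
print(spot_in(s,"round_1"),spot_in(t,"round_1"),proj(s,(.39,.29,.015)))
```

```text
t 39.92 p [0.3305 0.2897 0.0629] yaw 1.5672 w 0.002 F [ 0.1 -0.4  0. ] q6 1.99
shift tool [ 0.0008 -0.0004  0.0529] twist -0.0036
[([-0.0129, -0.0132, 0.03], 274.5, 412.1, 20.0, 326.0), ([0.3934, 0.2858, 0.03], 179.6, 269.8, 11.9, 305.5), ([0.8874, 0.2079, 0.03], 212.6, 112.4, 20.3, 433.0)]
[{'extent': [182.6, 194.1, 199.0, 210.8], 'score': 0.69}] [{'extent': [139.9, 252.0, 162.8, 268.7], 'score': 0.87}, {'extent': [165.4, 262.4, 189.2, 283.5], 'score': 0.61}] [188.6114237  201.41462277]
```

>>> drive_tool([
  [[-1,0,0,0.025,0],[-1,0,0,0.025,0],[-1,0,0,0.002,0],[-1,0,0,0,0],[-1,0,0.006,0,0],[-1,0,0.006,0,0],[-1,0,0.005,0,0],[-1,0,0.005,0,0],[-1,0,0.004,0,0],[-1,0,0.004,0,0],[-1,0,0,0,0]],
])

```text
clock: 41.03
ee_pos: [0.3608, 0.2897, 0.0112]
tool_rot: [0.0, 0.708, 0.706, 0.0]
force: [-0.5, -0.6, -0.4]
gripper_width: -0.001
gripper_force: 0.0
```

>>> drive_tool([
  [[-1,0,0.002,0,0],[-1,0,0.001,0,0],[-1,0,0,0,0]],
])

```text
clock: 41.28
ee_pos: [0.3629, 0.2897, 0.0109]
tool_rot: [0.0, 0.708, 0.706, -0.0]
force: [-0.0, -0.3, 0.2]
gripper_width: -0.004
gripper_force: 0.2
```

>>> drive_tool([
  [[-1,0,0.002,0,0],[-1,0,0.002,0,0],[-1,0,0,0,0]],
])

```text
clock: 41.53
ee_pos: [0.3663, 0.2897, 0.0107]
tool_rot: [-0.001, 0.708, 0.706, -0.001]
force: [-4.0, 0.2, 3.2]
gripper_width: -0.003
gripper_force: 2.3
```

>>> drive_tool([
  [[-1,0,0.002,0,0],[-1,0,0.002,0,0],[-1,0,0,0,0]],
])

```text
clock: 41.78
ee_pos: [0.3668, 0.2897, 0.0106]
tool_rot: [-0.003, 0.708, 0.707, -0.003]
force: [-24.5, -0.6, 18.6]
gripper_width: -0.003
gripper_force: 12.4
```

>>> drive_tool([
  [[-1,0,-0.008,0,0],[-1,0,-0.012,0,0],[-1,0,0,-0.03,0],[-1,0,0,-0.04,0],[-1,0,0,-0.04,0],[0,-0.02,0.01,-0.03,0],[1,-0.04,0.018,0,0],[1,-0.04,0.018,0,0],[1,-0.04,0.018,0,0],[1,-0.04,0.018,0,0],[1,-0.04,0.018,0,0],[1,-0.04,0.018,0,0],[1,-0.04,0.018,0,0],[1,-0.04,0.018,0,0],[1,-0.04,0.018,0,0],[1,-0.04,0.018,0,0],[1,-0.02,0.01,0,0],[1,0,0,0,0]],
])

```text
clock: 43.28
ee_pos: [0.5419, -0.1354, 0.1505]
tool_rot: [0.001, 0.71, 0.705, -0.0]
force: [0.4, -0.9, -0.8]
gripper_width: 0.999
gripper_force: 0.0
```

>>> drive_tool([
  [[1,0,0,0,0.12],[1,0,0,0,0.12],[1,0,0,0,0.12],[1,0,0,0,0.12],[1,0,0,0,0.12],[1,0,0,0,0.12],[1,0,0,0,0.12],[1,0,0,0,0.12],[1,0,0,0,0.12],[1,0,0,0,0.12],[1,0,0,0,0.12],[1,0,0,0,0.12],[1,0,0,0,0.12],[1,0,0,0,0]],
])

```text
clock: 44.45
ee_pos: [0.5406, -0.1305, 0.151]
tool_rot: [0.0, 1.0, 0.001, 0.0]
force: [0.6, -0.4, -0.6]
gripper_width: 0.998
gripper_force: 0.0
```

Run:
```python
from h import *
go(.546,-.150,.009,0)
s=camera('scene');t=camera('top')
print(rounds(t,.03)[:3])
print(spot_in(s,"round_1"),spot_in(t,"round_1"),spot_in(s,"depth_gauge"),spot_in(t,"depth_gauge"))
A=cv2.resize(t["image"][238:278,135:225,::-1],None,fx=8,fy=8,interpolation=cv2.INTER_CUBIC)
B=cv2.resize(s["image"][265:325,280:340,::-1],None,fx=4.5,fy=4.5,interpolation=cv2.INTER_CUBIC)
D=cv2.resize(s["image"][165:225,170:230,::-1],None,fx=4.5,fy=4.5,interpolation=cv2.INTER_CUBIC)
C=np.zeros((592,720,3),np.uint8);C[:320]=A;C[322:592,:270]=B;C[322:592,272:542]=D
cv2.imwrite("pics/c2.png",C)
```

```text
t 44.45 p [ 0.5406 -0.1305  0.151 ] yaw 0.0026 w 0.998 F [ 0.6 -0.4 -0.6] q6 2.67
shift tool [0.0053 0.0194 0.142 ] twist 0.0026
[([0.0338, -0.0769, 0.03], 296.6, 396.1, 25.5, 688.5), ([0.4133, 0.2897, 0.03], 178.6, 263.2, 12.1, 394.0), ([0.4165, 0.3671, 0.03], 153.1, 261.5, 12.7, 383.0)]
[{'extent': [188.0, 188.1, 205.4, 208.0], 'score': 0.85}, {'extent': [175.5, 182.1, 190.8, 197.3], 'score': 0.78}] [{'extent': [140.8, 252.6, 165.0, 274.5], 'score': 0.77}, {'extent': [167.2, 256.1, 191.1, 274.9], 'score': 0.72}] [{'extent': [292.5, 297.5, 319.6, 322.7], 'score': 0.7}] [{'extent': [380.5, 274.4, 416.6, 285.9], 'score': 0.65}]
```

View pics/c2.png

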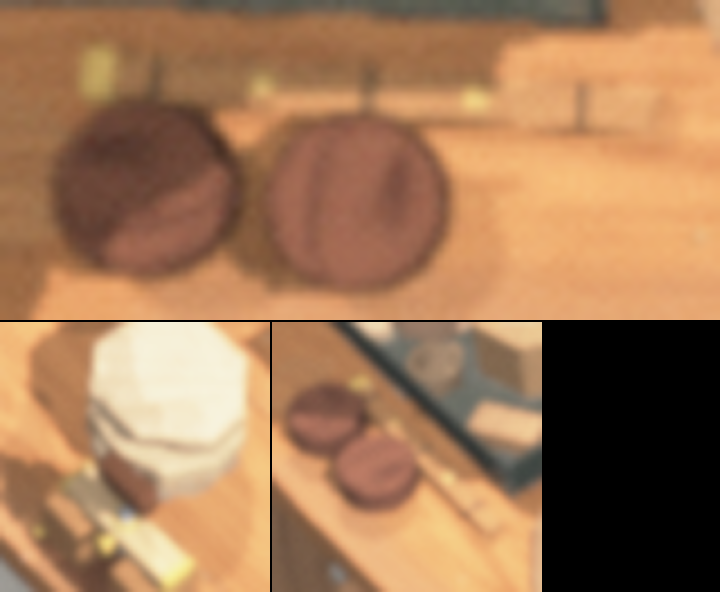

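>>> drive_tool([
  [[1,0.005,0.0195,0.03,0.002],[1,0,0,0.03,0],[1,0,0,0.03,0],[1,0,0,0.03,0],[1,0,0,0.015,0],[1,0,0,0.005,0],[1,0,0,0,0],[0.3,0,0,0,0],[0.3,0,0,0,0],[0.3,0,0,0,0],[0.3,0,0,0,0],[0.3,0,0,0,0]],
], squeeze=50)

```text
clock: 45.75
ee_pos: [0.5468, -0.1494, 0.0135]
tool_rot: [-0.001, 1.0, 0.004, 0.001]
force: [-3.2, 7.3, 7.4]
gripper_width: 0.76
gripper_force: 54.6
```

Run:
```python
from h import *
go(.551,.04,.013)
s=camera('scene');t=camera('top')
f=lambda x,y:(135+(x+.5)/8-.5,238+(y+.5)/8-.5)
for q in ((147,187),(357,201)):print("round",np.round(at(t,*f(*q),.03),4))
for q in ((155,80),(369,92),(582,105)):print("line",np.round(at(t,*f(*q),.012),4))
for l,w in (("L1",(.4165,.3727)),("R1?",(.4165,.3682)),("L2",(.4145,.291))):print(l,np.round(proj(t,(*w,.03)),1),np.round(proj(s,(*w,.03)),1),np.round(proj(s,(*w,.015)),1))
# scene segmentation ellipses
g=s["image"].astype(int);r,gr,b=g[:,:,0],g[:,:,1],g[:,:,2]
m=((r>gr*1.35)&(r<190)&(abs(gr-b)<35)).astype(np.uint8);m[:,:170]=0;m[:,212:]=0;m[:172]=0;m[215:]=0
for y in range(176,212,3):print(y,''.join('#' if v else '.' for v in m[y,170:212]))
```

```text
t 45.75 p [ 0.5468 -0.1494  0.0135] yaw 0.0072 w 0.76 F [-3.2  7.3  7.4] q6 2.64
shift tool [ 0.0056 -0.1894  0.0008] twist None
round [0.4181 0.3678 0.03  ]
round [0.4148 0.2882 0.03  ]
line [0.4593 0.3717 0.012 ]
line [0.4569 0.2894 0.012 ]
line [0.4541 0.2075 0.012 ]
L1 [151.3 261.4] [181.7 183.4] [182.4 186.2]
R1? [152.8 261.4] [182.4 184. ] [183.  186.8]
L2 [178.2 262.8] [193.3 195.3] [193.9 198. ]
176 ..........................................
179 .......#########.........#................
182 ....#################.......#.............
185 ..#####################.........##........
188 ...######################...........#.....
191 ....###########################........#..
194 ....############################..........
197 ..#################################.......
200 ###...###############################.....
203 #####..........#################.....###..
206 ..####............#########...............
209 ....####..................................
```

>>> drive_tool([
  [[1,0,0,0,0],[1,0,0,0,0],[1,0,0,0,0],[1,0,0,0.004,0],[1,0,0,0,0],[0.3,0,0,0,0],[0.3,0,0,0,0],[0.3,0,0,0,0],[0.3,0,0,0,0],[0.3,0,0,0,0]],
])

```text
clock: 46.68
ee_pos: [0.5456, -0.1496, 0.0075]
tool_rot: [-0.001, 1.0, 0.003, -0.0]
force: [-3.3, 4.5, 7.3]
gripper_width: 0.773
gripper_force: 55.6
```

>>> drive_tool([
  [[0.3,0,0,-0.02,0],[0.3,0,0,-0.03,0],[0.3,0,0,-0.03,0],[0.3,0,-0.02,0,0],[0.3,0.001,-0.03,0,0],[0.3,0.001,-0.03,0,0],[0.3,0.001,-0.03,0,0],[0.3,0.001,-0.03,0,0],[0.3,0,-0.03,0,0],[0.3,0,-0.02,0,0],[0.3,0,-0.01,0,0],[0.3,0,0,0,0],[0.3,0,0,0,0]],
])

```text
clock: 47.77
ee_pos: [0.5485, 0.0497, 0.0867]
tool_rot: [0.0, 1.0, 0.003, -0.0]
force: [0.0, -1.3, -1.8]
gripper_width: 0.773
gripper_force: 57.2
```

>>> drive_tool([
  [[0.3,0,0,0.03,0],[0.3,0,0,0.025,0],[0.3,0,0,0.01,0],[0.3,0,0,0.005,0],[0.3,0,0,0.002,0],[0.3,0,0,0,0],[0.3,0,0,0,0]],
])

```text
clock: 48.35
ee_pos: [0.5496, 0.0494, 0.0164]
tool_rot: [0.0, 1.0, 0.003, 0.001]
force: [0.3, -0.3, -2.2]
gripper_width: 0.77
gripper_force: 57.2
```

>>> drive_tool([
  [[0.3,0,0,0.001,0],[0.3,0,0,0.001,0],[0.3,0,0,0,0]],
])

```text
clock: 48.6
ee_pos: [0.5489, 0.0498, 0.0134]
tool_rot: [0.0, 1.0, 0.003, 0.0]
force: [0.2, 0.4, -2.0]
gripper_width: 0.771
gripper_force: 57.2
```

>>> drive_tool([
  [[0.3,0,0,0.001,0],[0.3,0,0,0.001,0],[0.3,0,0,0,0],[0.3,0,0,0,0]],
])

```text
clock: 48.93
ee_pos: [0.5489, 0.0498, 0.0118]
tool_rot: [0.0, 1.0, 0.003, 0.0]
force: [-3.3, -1.1, 5.1]
gripper_width: 0.768
gripper_force: 57.8
```

>>> drive_tool([
  [[1,0,0,0,0],[1,0,0,0,0],[1,0,0,0,0],[1,0,0,-0.02,0],[1,0,0,-0.04,0],[1,0,0,-0.04,0],[1,-0.005,0.04,-0.03,0],[1,-0.005,0.04,-0.03,0],[1,-0.005,0.04,-0.03,0],[1,-0.005,0.04,0,0],[1,-0.005,0.04,0,0],[1,-0.005,0.04,0,0],[1,-0.005,0.04,0,0],[1,0,0.03,0,0],[1,0,0,0,0]],
])

```text
clock: 50.18
ee_pos: [0.517, -0.2452, 0.1852]
tool_rot: [0.001, 1.0, 0.0, 0.0]
force: [0.7, 0.7, 0.5]
gripper_width: 1.004
gripper_force: 0.0
```

Run:
```python
from h import *
go()
s=camera('scene');t=camera('top')
print([o for o in rounds(t,.03) if o[2]>220])
for c in (s,t):
  for l in ("round_1","sample","depth_gauge","cup","pencil","sanding_block"):print(l,[(np.round(d["extent"],1).tolist(),round(d["score"],2)) for d in spot_in(c,l)[:2]])
A=t["image"][195:295,135:245,::-1];B=s["image"][165:265,170:280,::-1];D=t["image"][195:295,225:335,::-1];E=s["image"][250:350,240:350,::-1]
cv2.imwrite("pics/d.png",cv2.resize(np.vstack([np.hstack([A,B]),np.hstack([D,E])]),None,fx=3,fy=3,interpolation=cv2.INTER_CUBIC))
```

```text
t 50.18 p [ 0.517  -0.2452  0.1852] yaw 0.0009 w 1.004 F [0.7 0.7 0.5] q6 2.47
shift tool [0. 0. 0.] twist None
[([0.4139, 0.2899, 0.03], 178.6, 263.0, 12.7, 374.5), ([0.417, 0.3709, 0.03], 151.9, 261.3, 12.1, 334.5)]
round_1 [([187.6, 192.6, 204.0, 207.0], 0.8), ([177.9, 182.3, 191.5, 195.9], 0.74)]
sample [([251.2, 208.7, 270.9, 225.5], 0.57)]
depth_gauge [([299.6, 294.1, 313.8, 309.3], 0.56), ([296.3, 297.4, 319.6, 324.4], 0.55)]
cup [([344.7, 331.1, 357.7, 349.6], 0.68), ([187.2, 190.8, 205.0, 209.9], 0.29)]
pencil [([249.9, 206.2, 269.9, 225.2], 0.61), ([221.8, 242.1, 238.4, 256.3], 0.55)]
sanding_block [([274.3, 171.3, 302.7, 197.5], 0.6)]
round_1 [([168.7, 254.2, 193.0, 275.1], 0.73), ([142.0, 253.3, 165.0, 270.9], 0.55)]
sample [([250.5, 210.1, 273.4, 231.3], 0.83)]
depth_gauge [([255.7, 273.5, 273.8, 275.6], 0.65), ([383.1, 269.9, 418.2, 285.8], 0.53)]
cup [([428.9, 253.1, 446.5, 265.9], 0.66)]
pencil [([241.9, 273.5, 277.5, 279.1], 0.4)]
sanding_block [([223.2, 152.0, 262.2, 175.9], 0.63)]
```

View pics/d.png

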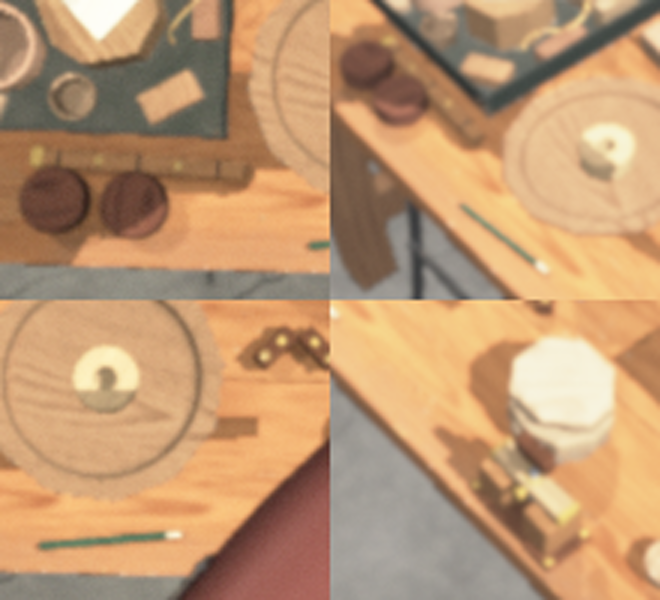

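The final picture shows both rounds at the batten, under lines 1 and 2. The sample sits in the middle of the plate, and the gauge lies across its rack. The pencil is where it was.

```bash
python3 -c "
from station import *
print(close_job())"
```

```text
the job is handed in; nothing more can be done
None
```

The job is handed in, with no verdict returned: the gauge was set in the home-pushed sample and hung back on its rack, both rounds present (the third was absent) are at lines 1 and 2, and the sample stands on the low plate.

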